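Clear the stitching clamp and hold its spring jaw open at the index

TASK

I am about to set a file into the stitching clamp and need both hands for it. Take the wooden wiper block and, with the block and not with the fingers, wipe the four board chips off the clamp's bed into the crumb tray hung along its right side while the jaw is still shut, then stand the block on its sole on the worktop. Then grip the bridge handle on the spring-closed jaw, pull the jaw out until its brass pointer stands at the brass index on the scale rail, and finish holding it still there: do not let go. Leave the other things on the table where they are.

Things in the scene. Friction and masses are not known exactly. Their poses are not given: they have to be found in the camera images.
- clamp: grey metal stitching clamp, fixed. Origin on the worktop; x along the slide, away from the robot, y left, z up. Bed top 22 mm up, y -80 to +98 mm. Free bed to wipe: from the front lip (x -68 mm, 8 mm high) to the shut jaw's front (x +40 mm), open on the right (y -80) to the tray. Scale rail along the left edge: y +96 to +108, 10 mm above the bed. Fixed jaw and spring barrels behind, to x +170, 68 mm up
- tray_floor (a point): centre of the crumb tray's floor, 4 mm above the worktop, axes as the clamp's (at its x -10, y -115 mm). Open steel tray fixed along the bed's right edge: inside 118 mm along x, 64 mm along y; rim 20 mm above the worktop (2 mm below the bed top)
- jaw (a joint): travel of the moving jaw, m: 0 shut, grows as the jaw is pulled along the clamp's -x (towards the robot), stop at 0.080. A spring pulls it shut: about 5 N at 0, 12 N at 0.050; it snaps shut if let go. Jaw 140 mm wide (y), 30 mm thick, top 68 mm above the worktop
- handle (a point): bridge handle on top of the jaw, moves with it: round steel bar 13 mm thick along the clamp's y on two posts, 80 mm between the posts, bar 28 mm above the jaw's top. Origin: middle of the bar, 96 mm above the worktop (clamp's x +60, y 0 when shut); axes as the clamp's
- pointer (a point): tip of the brass pointer on the jaw's left end, 37 mm above the worktop, at the clamp's y +99 mm; moves with the jaw along the scale rail (clamp's x +60 when shut). Axes as the clamp's
- index: brass rider fixed on the scale rail, pointing right, at the path of the jaw's pointer. Origin: tip of its point, 37 mm above the worktop, clamp's y +100 mm; axes as the clamp's. It stands 40 to 62 mm to the clamp's -x of the shut jaw's pointer; at the mark both have the same x in the clamp's axes
- wiper: wooden wiper block with a rubber sole, about 110 g, standing on its sole on the worktop. Base 100 mm (its x) by 44 mm (its y), 15 mm high; on it a grip 84 mm by 22 mm up to 56 mm above the sole. Origin: centre of the sole's underside, z up
- chip_1: chip of binder's board, irregular, about 16 mm across, 6 mm thick, 10 g, loose on the bed before the shut jaw, within the clamp's x -42 to +22 and y -60 to +18 mm. Origin: centre of its underside
- chip_2: chip of binder's board, irregular, about 16 mm across, 6 mm thick, 10 g, loose on the bed before the shut jaw, within the clamp's x -42 to +22 and y -60 to +18 mm. Origin: centre of its underside
- chip_3: chip of binder's board, irregular, about 17 mm across, 6 mm thick, 10 g, loose on the bed before the shut jaw, within the clamp's x -42 to +22 and y -60 to +18 mm. Origin: centre of its underside
- chip_4: chip of binder's board, irregular, about 15 mm across, 6 mm thick, 10 g, loose on the bed before the shut jaw, within the clamp's x -42 to +22 and y -60 to +18 mm. Origin: centre of its underside
- tape_roll: roll of paper tape lying flat, 90 mm across, 19 mm high; bystander. Origin: centre of its underside
- awl: awl with a turned handle, 135 mm long, 25 mm thick, lying; bystander. Origin: centre of its underside
- thread_spool: spool of linen thread, 34 mm across, 46 mm high, standing; bystander. Origin: centre of its underside
- wax_block: block of beeswax, 56x38x20 mm; bystander. Origin: centre of its underside
- paste_bottle: white bottle with a pointed cap, 52 mm across, 157 mm high; bystander. Origin: centre of its underside
- eraser: white eraser, 22x56x12 mm; bystander. Origin: centre of its underside
There are look-alikes about, which are no part of the job. What is shaped like the wiper but purple is not meant.

How it is judged:
On the way, in this order (a step that is already met when the one before it is completed fails the run):
1. all four chips are in the crumb tray, the jaw still shut (x of chip_1 in the frame of tray_floor between -0.061 and 0.061 m and y of chip_1 in the frame of tray_floor between -0.034 and 0.034 m and z of each of chip_1, chip_2, chip_3, chip_4 in the frame of tray_floor below 0.016 m and x of chip_2 in the frame of tray_floor between -0.061 and 0.061 m and y of chip_2 in the frame of tray_floor between -0.034 and 0.034 m and x of chip_3 in the frame of tray_floor between -0.061 and 0.061 m and y of chip_3 in the frame of tray_floor between -0.034 and 0.034 m and x of chip_4 in the frame of tray_floor between -0.061 and 0.061 m and y of chip_4 in the frame of tray_floor between -0.034 and 0.034 m and value of joint jaw below 0.006 m), for 0.2 s.
2. the wiper block stands released on the worktop, the jaw still shut (height (world z) of wiper below 0.003 m and angle between wiper's own z axis and vertical below 0.15 rad and contact force between wiper and the fingers below 0.1 N and linear speed of wiper below 0.02 m/s and value of joint jaw below 0.006 m), for 0.2 s.
3. the jaw's pointer is held at the index by the fingers on the handle (x of pointer in the frame of index between -0.004 and 0.004 m and contact force between any of jaw_c0, jaw_c1, jaw_c2, jaw_c3, jaw_c4 and the fingers above 3 N and velocity of joint jaw between -0.01 and 0.01 m/s), for 0.3 s.
At the end, for the whole second after the job is handed in: All four chips lie in the crumb tray; the wiper stands released on its sole on the worktop; the jaw's pointer is within 4 mm of the index along the slide and still (under 10 mm/s), held by the fingers on the bridge handle with more than 3 N (all of step 3 and x of chip_1 in the frame of tray_floor between -0.061 and 0.061 m and y of chip_1 in the frame of tray_floor between -0.034 and 0.034 m and z of each of chip_1, chip_2, chip_3, chip_4 in the frame of tray_floor below 0.016 m and x of chip_2 in the frame of tray_floor between -0.061 and 0.061 m and y of chip_2 in the frame of tray_floor between -0.034 and 0.034 m and x of chip_3 in the frame of tray_floor between -0.061 and 0.061 m and y of chip_3 in the frame of tray_floor between -0.034 and 0.034 m and x of chip_4 in the frame of tray_floor between -0.061 and 0.061 m and y of chip_4 in the frame of tray_floor between -0.034 and 0.034 m and height (world z) of wiper below 0.003 m and angle between wiper's own z axis and vertical below 0.15 rad and contact force between wiper and the fingers below 0.1 N and linear speed of wiper below 0.02 m/s); the arm keeps its last pose, push and grip.
It fails at once if a chip is pushed by the fingers or the arm instead of the wiper (contact force between any of chip_1, chip_2, chip_3, chip_4 and the fingers above 0.5 N or contact force between any of chip_1, chip_2, chip_3, chip_4 and the arm above 0.5 N).
It fails at once if a bystander (tape roll, awl, thread spool, wax block, paste bottle, eraser) is moved more than 20 mm (distance of any of tape_roll, awl, thread_spool, wax_block, paste_bottle, eraser from where it was at the start of the episode above 0.02 m).
It also fails if it takes over 64 s, if anything falls off the work surface, if the arm or the gripper's body presses on something with over 40 N, if the wrist force passes 120 N, or if a joint passes its speed limit or range.

ROBOT

A 6-joint arm with a two-finger parallel gripper is mounted at the origin on the work surface; the furniture and walls round the work are solid. World frame = base frame: x ahead of the robot, y to its left, z up, the work surface at z = 0. Lengths are in m, angles in rad, forces in N, time in s.
With the tool pointing down it reaches from about 0.35 to 0.85 m from the base axis. Payload 8.1 kg.
Tool frame: the origin (TCP) lies midway between the tips of the shut fingers; the grasp point (between the pads) lies 19 mm behind it (robot.grip_point_offset is the distance from the TCP to the grasp point, in m); z points along the fingers, y is the line along which they close (so a half turn about z gives the same grasp; the last joint's range is limited). The gripper opens to 93 mm and grips with 3 to 60 N. Pads are 15 mm wide; open, the fingers measure 128 mm over their backs; the gripper's body (75 mm by 188 mm) begins 65 mm behind the grasp point.
Start: joints at [1.261, 0.13, 1.488, -0, 1.523, -0.085], TCP at [0.134, 0.585, 0.219] pointing down, gripper open.
Joint ranges: [-2.96, 2.96], [-0.89, 2.26], [0.02, 2.5], [-1.34, 4.48], [0, 2.73], [-2.66, 2.66]. Speed limits (rad/s): [2.39, 2.39, 2.79, 3.14, 3.14, 3.14].

INTERFACE

Orientations are given as a rotation vector (axis times angle).
In Python, from plant import robot, read_camera, job gives the robot as it stands.
- The arm moves only by the shell command python3 -m inch 'ROWS' [FORCE]. ROWS is JSON, one flat list of numbers, 5 for each row, row after row: the shift along the world's x, y, z in mm, then the turn about the world's z in degrees, then the opening in per cent of the stroke, from 0 (shut) to 100 (fully open). In form: [dx, dy, dz, yaw, hand, dx, dy, dz, yaw, hand, ...]. A call has 1 to 10 rows; each row is the pose to reach, as a shift and turn from the pose commanded when the call began; what a row does not reach only later rows make up. A row lasts 1/12 s, in which the tool goes at most 41.7 mm and 7.16 degrees, less where a joint would pass 70% of its speed; a pose out of reach is approached as far as the arm can. A call with a gripper value outside its range is refused whole. The fingers move at their own pace and stop on an object; FORCE is the grip in N (left out, the last holds). Time passes only in rows, so rows that repeat a pose let the fingers close. It gives the time, the measured TCP pose, the force, the opening and the grip force at its end, in the units of the state.
- robot.read_state(): the state, without advancing time (a new reading comes with each control period).
- read_camera(name): name is "scene" or "side" or "wrist"; returns a dict with "image" (480x640x3 uint8, blue, green, red), "K" (3x3 intrinsics, pixels), "extrinsics" (4x4, takes a point from world to camera coordinates); the wrist camera has in their place "mount" (4x4, takes a point from camera to tool coordinates, whose origin is the TCP and whose axes are the flange's). Camera axes: x right, y down, z forward; pixel columns grow to the right and rows downward; lengths in m; the calibration is good to about 2 mm. A picture is of the moment at which its call begins: read the wrist's pose just before it. There is no depth.
- job.close_job(): hands the job in; it is judged then, once.
The state is a dict: "t": time; "q": joint angles; "dq": joint speeds; "joint_torque": joint torques, N m; "tool_pos": TCP position; "orientation": TCP orientation; "force": force on the tool from outside, world axes, zero at the start; "wrist_torque": the same for the moment, N m; "opening": finger opening in m; "gripper_force": force on a finger pad.
Only numpy, scipy, OpenCV 4.12 (cv2) and the standard library are available. Lean on these libraries where they do the work, as an engineer would, in place of code of your own. Each camera call takes 0.05 s, during which the arm holds its last target. There are 200 camera calls.

## Working session

There is one attempt and no reset: what is moved stays moved. The work goes in short steps, Python scripts to look and compute and a shell command to move; the robot and the scene stay as the last step left them, time stands still between calls to the robot, and variables do not carry over. Pictures are saved under pics/ and viewed, at most 10 in all, crops included, and the job is handed in when it is done.

```bash
ls; mkdir -p pics; cat > h.py <<'E'
import numpy as np, cv2
from plant import robot, read_camera, job
def snap(name,fn):
    s=robot.read_state(); c=read_camera(name); cv2.imwrite('pics/'+fn,c['image'])
    if name=='wrist':
        R=cv2.Rodrigues(np.array(s['orientation'],float))[0]; T=np.eye(4);T[:3,:3]=R;T[:3,3]=s['tool_pos']
        E=np.linalg.inv(T@np.array(c['mount']))
    else: E=np.array(c['extrinsics'])
    np.savez('pics/'+fn[:-4]+'.npz',K=c['K'],E=E,img=c['image']); return c
def load(fn): d=np.load('pics/'+fn+'.npz'); return d['K'],d['E'],d['img']
def px2w(fn,u,v,z):
    K,E,_=load(fn); d=E[:3,:3].T@np.linalg.inv(K)@[u,v,1]; o=-E[:3,:3].T@E[:3,3]
    return o+d*(z-o[2])/d[2]
def w2px(fn,p):
    K,E,_=load(fn); c=E[:3,:3]@np.array(p)+E[:3,3]; q=K@c; return q[:2]/q[2]
E
python3 - <<'E'
from h import *
for n in('scene','side','wrist'): snap(n,n+'0.png'); K,E,_=load(n+'0'); print(n,K[0,0],-E[:3,:3].T@E[:3,3])
print(robot.read_state())
E
```

```text
pics
scene 623.7510101283609 [-0.20213831  0.97548487  1.2905574 ]
side 561.9412063259747 [0.29419294 1.17061128 0.97785133]
wrist 354.91234770687316 [0.05596205 0.60472877 0.38289572]
{'t': 0.15, 'q': array([ 1.26060562e+00,  1.30984109e-01,  1.48901401e+00,  1.84403662e-06,
        1.52299615e+00, -8.54331399e-02]), 'dq': array([-0.00020372, -0.00362429, -0.00322387, -0.00070716, -0.00065938,
       -0.00178737]), 'joint_torque': array([ 6.20762657e-04, -5.60469639e+01, -4.92339778e+01,  7.68800383e-02,
        3.04223131e-02, -1.17126851e-04]), 'tool_pos': array([0.13358718, 0.58449854, 0.21783886]), 'orientation': array([-3.52274685e-01, -3.12149969e+00,  2.15795980e-03]), 'force': array([-0.08142847,  0.39139006, -0.23817888]), 'wrist_torque': array([-0.00644882,  0.03099687,  0.02997106]), 'gripper_force': 0.0, 'opening': 0.09283656205179786}
```

View pics/scene0.png

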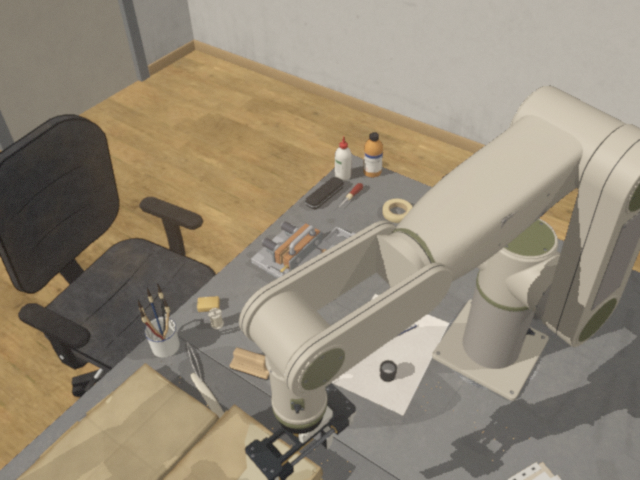

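View pics/side0.png

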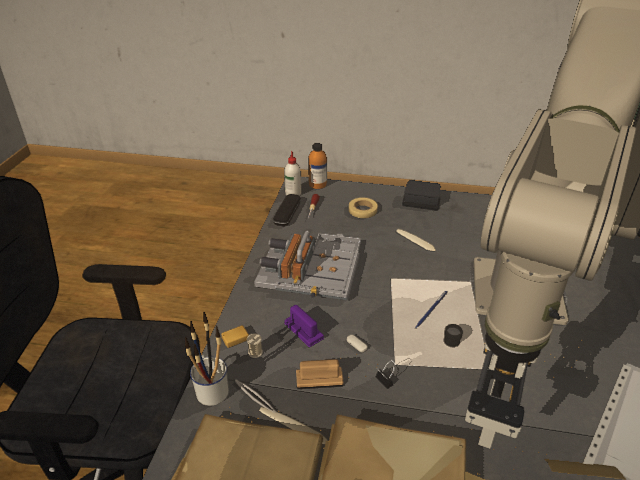

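The side view shows the wooden wiper at (320,373). Look-alikes are a purple one at (305,325) and a dark block at (422,195). The clamp is around (310,265), with its chips near (330,260). By the description I choose the wooden one, and will check it in a crop.

```bash
python3 - <<'E'
from h import *
K,E,im=load('side0')
cv2.imwrite('pics/c1.png',cv2.resize(im[225:397,220:400],None,fx=3.4,fy=3.4,interpolation=cv2.INTER_CUBIC))
for n,u,v,z in [('wiper',320,381,0),('purple',305,335,0),('eraser',357,343,0),('spool',255,352,0),('clamp front L',350,297,.02),('front R',362,238,.02),('backR',0,0,0)]:print(n,px2w('side0',u,v,z))
E
```

```text
wiper [0.44590642 0.38715613 0.        ]
purple [0.5066187  0.25928368 0.        ]
eraser [ 3.81791138e-01  2.61661169e-01 -1.11022302e-16]
spool [0.60850195 0.33288669 0.        ]
clamp front L [0.41838926 0.12944834 0.02      ]
front R [ 0.42092359 -0.12370708  0.02      ]
backR [ 3.20687014 -2.41047004  0.        ]
```

View pics/c1.png

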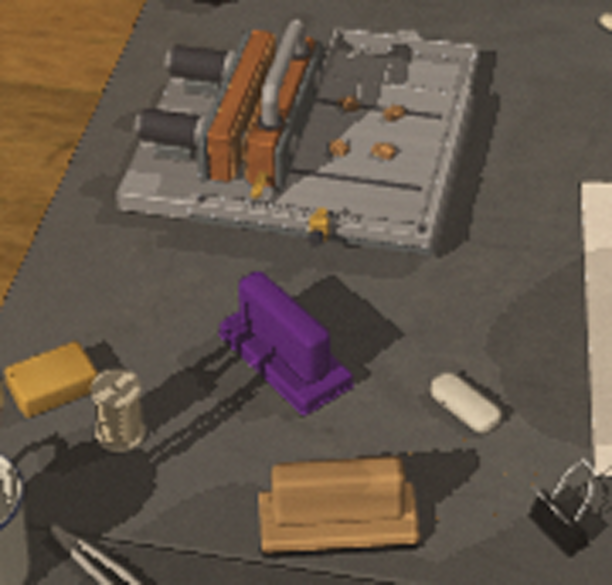

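The crop confirms the choice: the wooden wiper is at crop (338,505), and the purple one is separate at (285,340). The bed carries four chips at crop (348,103), (393,112), (340,147) and (385,151). The index rider is at about (320,220) and the pointer at (260,185). Next is a wrist view from above the wiper.

```bash
python3 - <<'E'
from h import *
a=px2w('side0',297.1,387.4,0);b=px2w('side0',342.6,385.6,0);print(a,b,np.linalg.norm(a-b),np.degrees(np.arctan2((b-a)[1],(b-a)[0])))
for n,u,v,z in [('h1',300,28,.1),('h2',268,118,.1),('lipL',430,248,.02),('lipR',478,45,.02),('backL',120,208,.02)]:print(n,px2w('side0',220+u/3.4,225+v/3.4,z))
E
python3 -m inch '[35,-23,0,0,100, 69,-46,0,0,100, 103,-69,0,0,100, 137,-92,0,0,100, 171,-115,0,0,100, 205,-138,0,0,100, 239,-161,0,0,100, 260,-180,0,0,100, 260,-180,0,0,100]'
python3 -c "
from h import *
snap('wrist','w1.png');print(robot.read_state()['tool_pos'])"
```

```text
[0.49117599 0.41333644 0.        ] [0.39554588 0.39030033 0.        ] 0.09836554111396786 -166.45618842160837
h1 [ 0.55348711 -0.01033541  0.1       ]
h2 [0.55363003 0.10416833 0.1       ]
lipL [0.4265751  0.13453319 0.02      ]
lipR [ 0.42475049 -0.1218332   0.02      ]
backL [0.66364324 0.13401692 0.02      ]
t: 0.9
tool_pos: [0.3975, 0.4011, 0.2182]
orientation: [0.36, 3.12, -0.003]
force: [0.7, -0.3, 0.0]
opening: 0.0929
gripper_force: 0.0
[0.3956069  0.40282729 0.21820199]
```

View pics/w1.png

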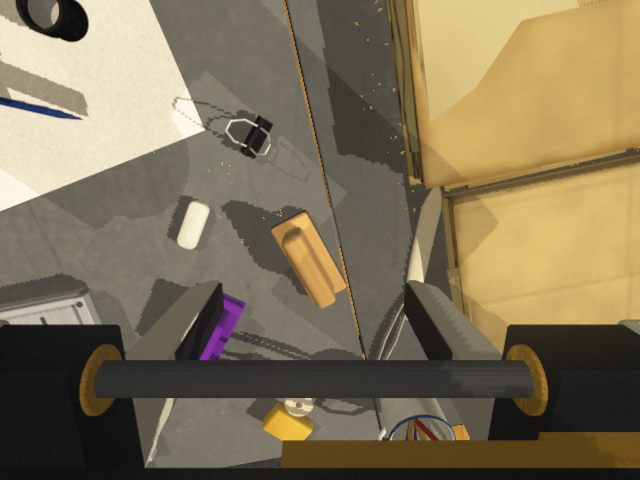

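The wrist view shows the wooden wiper with base corners at about (272,228), (305,211), (347,287) and (322,306). The grip top runs from (292,232) to (330,300). The clamp corner is just in view at left, around (85,290).

```bash
python3 - <<'E'
from h import *
K,E,im=load('w1')
cv2.imwrite('pics/c2.png',cv2.resize(im[190:325,235:375],None,fx=4,fy=4,interpolation=cv2.INTER_CUBIC))
P=[px2w('w1',u,v,.015) for u,v in [(272,228),(305,211),(347,287)]]
for p in P:print(p)
print(np.linalg.norm(P[0]-P[1]),np.linalg.norm(P[1]-P[2]))
E
```

```text
[0.40435425 0.35597264 0.015     ]
[0.39431448 0.39480397 0.015     ]
[0.49003917 0.42051393 0.015     ]
0.040108213774499656 0.09911719546310775
```

View pics/c2.png

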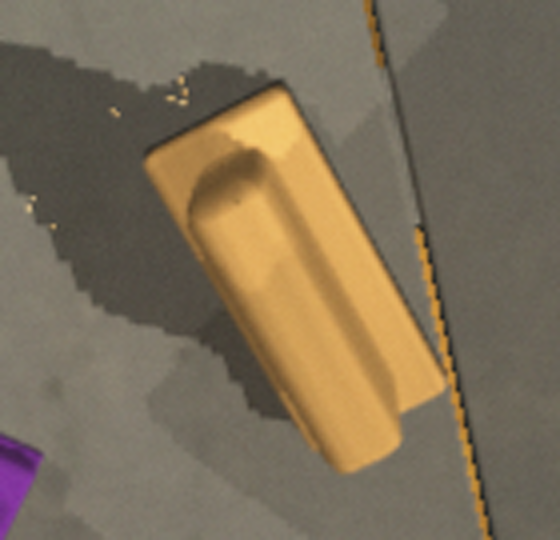

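```bash
python3 - <<'E'
from h import *
f=lambda x,y,z:px2w('w1',235+(x-1.5)/4,190+(y-1.5)/4,z)
a,b,c=f(147,157,.015),f(285,85,.015),f(445,385,.015)
print(a,b,c,np.linalg.norm(a-b),np.linalg.norm(b-c))
ang=np.degrees(np.arctan2((c-b)[1],(c-b)[0])); ctr=(a+c)/2
s=robot.read_state();R=cv2.Rodrigues(s['orientation'])[0]
ya=np.degrees(np.arctan2(R[1,1],R[0,1]))
print('long',ang,'ctr',ctr,'close',ya,'yaw',ang+90-ya, ang-90-ya,'shift mm',(ctr-s['tool_pos'])*1e3,s['tool_pos'],R)
# check grip top ends
g1=f(225,172,.056);g2=f(372,452,.056);print('griptop',g1,g2,(g1+g2)/2,np.linalg.norm(g1-g2),np.degrees(np.arctan2(*(g2-g1)[[1,0]])))
E
```

```text
[0.40514039 0.35506655 0.015     ] [0.39439351 0.39573674 0.015     ] [0.48840083 0.41955603 0.015     ] 0.04206614452824347 0.09697801175291582
long 14.218202587503258 ctr [0.44677061 0.38731129 0.015     ] close 76.86836934309838 yaw 27.349833244404877 -152.65016675559514 shift mm [  51.163713    -15.51600227 -203.20199467] [0.3956069  0.40282729 0.21820199] [[-9.73850659e-01  2.27188878e-01 -3.27970534e-04]
 [ 2.27189076e-01  9.73850320e-01 -8.23549922e-04]
 [ 1.32292826e-04 -8.76525957e-04 -9.99999607e-01]]
griptop [0.40345866 0.37971794 0.056     ] [0.48354987 0.3980161  0.056     ] [0.44350427 0.38886702 0.056     ] 0.08215487923538323 12.869287950814941
```

```bash
python3 -m inch '[26,-9,0,7,100, 52,-17,-30,14,100, 52,-17,-70,21,100, 52,-17,-100,27,100, 52,-17,-100,27,100, 52,-17,-100,27,100]' 
python3 -m inch '[0,0,-30,0,100, 0,0,-60,0,100, 0,0,-85,0,100, 0,0,-97,0,100, 0,0,-97,0,100, 0,0,-97,0,100, 0,0,-97,0,100]'
```

```text
t: 1.45
tool_pos: [0.4434, 0.3876, 0.1168]
orientation: [0.382, -3.114, 0.003]
force: [0.8, 0.1, -0.0]
opening: 0.093
gripper_force: 0.0
t: 2.03
tool_pos: [0.4473, 0.3895, 0.0247]
orientation: [-0.385, 3.114, 0.003]
force: [0.1, 0.4, 0.9]
opening: 0.0929
gripper_force: 0.0
```

```bash
python3 -m inch '[0,0,-1,0,20, 0,0,-1,0,10, 0,0,-1,0,5, 0,0,-1,0,5, 0,0,-1,0,5, 0,0,-1,0,5, 0,0,-1,0,5, 0,0,-1,0,5, 0,0,-1,0,5]' 35
python3 -m inch '[0,0,0,0,5, 0,0,0,0,5, 0,0,0,0,5]'
```

```text
t: 2.78
tool_pos: [0.4457, 0.3879, 0.0205]
orientation: [0.386, -3.118, 0.0]
force: [-1.1, -0.1, 0.5]
opening: 0.0377
gripper_force: 0.0
t: 3.03
tool_pos: [0.4457, 0.3878, 0.0206]
orientation: [0.386, -3.118, 0.0]
force: [-0.1, -0.1, -0.4]
opening: 0.0222
gripper_force: 35.0
```

```bash
python3 -m inch '[0,0,40,0,5, 0,0,80,0,5, 0,0,120,0,5, 0,-20,160,0,5, 5,-60,180,-5,5, 10,-100,180,-10,5, 10,-140,180,-14,5, 10,-180,180,-14,5, 10,-220,180,-14,5, 10,-250,180,-14,5]'
python3 -m inch '[0,0,0,0,5,0,0,0,0,5,0,0,0,0,5]'
python3 -c "
from h import *
snap('wrist','w2.png');print(robot.read_state()['tool_pos']);snap('scene','s2.png');snap('side','side2.png')"
```

```text
t: 3.87
tool_pos: [0.4552, 0.1352, 0.2006]
orientation: [-0.002, 3.141, -0.001]
force: [0.2, -0.1, -1.2]
opening: 0.0218
gripper_force: 35.0
t: 4.12
tool_pos: [0.4558, 0.1382, 0.2007]
orientation: [-0.002, 3.141, 0.001]
force: [-0.6, -0.1, -1.5]
opening: 0.0219
gripper_force: 35.0
[0.45568146 0.138663   0.20061649]
```

View pics/w2.png

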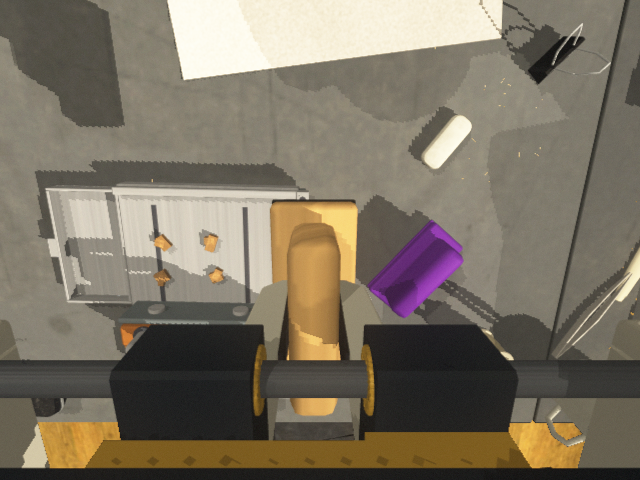

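The wrist view shows the block held square. Chips are at (163,241), (211,241), (162,277) and (216,274). The front lip's edge runs from (115,186) to (308,193), the bed/tray edge passes about (115,190) to (130,302), and the shut jaw's front is near row 305.

```bash
python3 - <<'E'
from h import *
f=lambda u,v,z:np.round(px2w('w2',u,v,z)*1e3,1)
print('lip',f(115,186,.03),f(308,193,.03)); print('bed edge',f(117,200,.022),f(131,302,.022))
print('tray rim',f(48,189,.02),f(68,302,.02))
for c in [(163,241),(211,241),(162,277),(216,274)]:print('chip',f(*c,.027))
print('jaw front top',f(120,305,.068),f(250,305,.068), 'jaw base', f(125,303,.022))
print('wiper base', f(271,201,.18),f(357,201,.18),f(357,280,.18))
K,E,im=load('side2')
cv2.imwrite('pics/c3.png',cv2.resize(im[220:310,240:380],None,fx=5.5,fy=5.5,interpolation=cv2.INTER_CUBIC))
cv2.imwrite('pics/c4.png',cv2.resize(load('w2')[2][175:335,30:370],None,fx=2.3,fy=2.3,interpolation=cv2.INTER_CUBIC))
E
```

```text
lip [423.6 -46.8  30. ] [430.  135.5  30. ]
bed edge [438.4 -51.4  22. ] [548.2 -53.7  22. ]
tray rim [ 428.  -118.1   20. ] [ 549.3 -122.3   20. ]
chip [478.7  -9.2  27. ]
chip [478.6  38.6  27. ]
chip [517.4 -14.9  27. ]
chip [514.   40.9  27. ]
jaw front top [528.3 -38.4  68. ] [528.1  82.   68. ] jaw base [549.4 -60.3  22. ]
wiper base [410.2 118.  180. ] [410.1 163.5 180. ] [455.3 165.2 180. ]
```

View pics/c4.png

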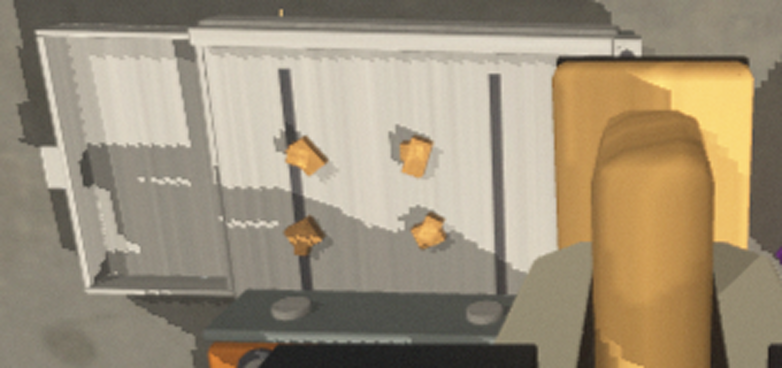

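```bash
python3 - <<'E'
from h import *
f=lambda x,y,z:np.round(px2w('w2',30+(x-.65)/2.3,175+(y-.65)/2.3,z)*1e3,1)
print('lip in',f(205,46,.03),f(613,54,.03));print('lip out',f(190,30,.03),f(640,40,.03))
print('jawbase',f(243,290,.022),f(520,297,.022));print('jawtop',f(207,335,.068))
print('bed edge',f(205,55,.022),f(232,290,.022))
print('tray out',f(38,32,.02),f(87,291,.02))
g=cv2.cvtColor(load('w2')[2],cv2.COLOR_BGR2GRAY)
for u in(140,180,230,260): print(u,'lip',g[180:206,u].tolist(),'jaw',g[292:326,u].tolist())
E
```

```text
lip in [431.9 -44.4  30. ] [435.  124.3  30. ]
lip out [425.2 -49.6  30. ] [429.1 135.5  30. ]
jawbase [546.8 -48.8  22. ] [550.3  79.3  22. ]
jawtop [544.2 -41.1  68. ]
bed edge [437.  -49.4  22. ] [546.8 -53.9  22. ]
tray out [ 427.7 -119.7   20. ] [ 548.4 -122.7   20. ]
140 lip [88, 90, 105, 102, 130, 137, 123, 127, 180, 206, 209, 208, 211, 215, 212, 182, 175, 176, 178, 180, 203, 208, 205, 206, 206, 206] jaw [139, 139, 138, 139, 139, 142, 140, 141, 129, 89, 79, 77, 77, 77, 80, 79, 76, 76, 77, 76, 76, 79, 78, 77, 79, 79, 83, 100, 101, 96, 94, 79, 81, 81]
180 lip [85, 85, 88, 101, 105, 131, 140, 126, 133, 183, 208, 211, 212, 211, 214, 210, 180, 179, 180, 179, 179, 205, 206, 208, 207, 206] jaw [145, 143, 143, 142, 143, 143, 141, 142, 142, 112, 85, 79, 81, 80, 80, 82, 80, 81, 80, 78, 77, 81, 78, 76, 77, 78, 77, 93, 114, 134, 144, 138, 75, 38]
230 lip [85, 90, 87, 89, 106, 107, 126, 139, 132, 120, 172, 209, 213, 213, 215, 213, 212, 194, 181, 179, 179, 183, 184, 202, 207, 204] jaw [142, 142, 142, 141, 142, 141, 140, 137, 140, 139, 128, 88, 79, 81, 80, 80, 80, 82, 80, 81, 83, 81, 79, 80, 79, 75, 77, 81, 85, 100, 101, 99, 69, 41]
260 lip [88, 87, 88, 88, 89, 104, 107, 135, 140, 124, 134, 186, 211, 213, 219, 213, 207, 207, 177, 179, 178, 178, 180, 202, 207, 205] jaw [160, 147, 141, 140, 140, 142, 140, 141, 137, 142, 138, 138, 139, 141, 140, 138, 138, 138, 137, 135, 141, 139, 138, 138, 138, 142, 138, 140, 136, 138, 138, 138, 96, 50]
```

View pics/c3.png

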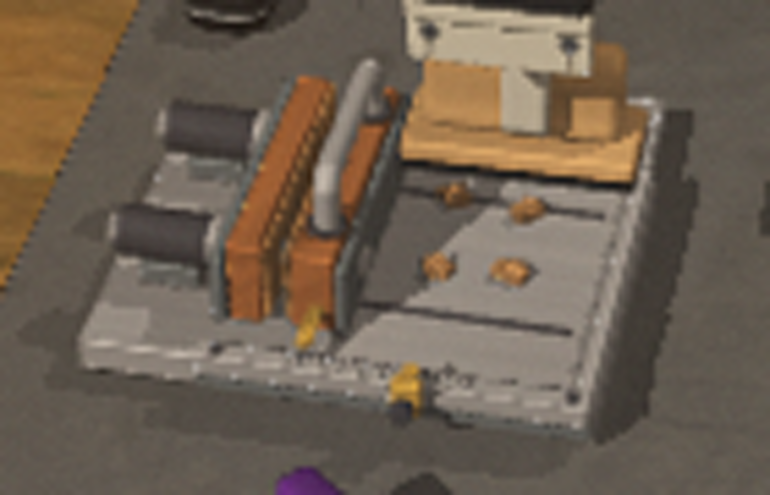

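```bash
python3 -m inch '[16,-25,0,-1.5,5, 32,-51,0,-1.5,5, 32,-51,-40,-1.5,5, 32,-51,-80,-1.5,5, 32,-51,-120,-1.5,5, 32,-51,-145,-1.5,5, 32,-51,-145,-1.5,5, 32,-51,-145,-1.5,5, 32,-51,-145,-1.5,5]'
```

```text
t: 5.02
tool_pos: [0.489, 0.0876, 0.0576]
orientation: [0.036, 3.139, 0.0]
force: [0.8, 0.3, 0.1]
opening: 0.0218
gripper_force: 35.0
```

```bash
python3 -m inch '[-1,0,-8,0,5, -1,0,-13,0,5, -1,0,-15,0,5, -1,0,-15,0,5, -1,0,-15,0,5, -1,0,-15,0,5]'
```

```text
t: 5.52
tool_pos: [0.488, 0.0872, 0.0425]
orientation: [0.038, 3.139, 0.001]
force: [-1.6, 0.7, 7.8]
opening: 0.0217
gripper_force: 35.0
```

```bash
python3 -m inch '[0,-8,0.5,0,5, 0,-16,0.5,0,5, -1,-24,0.5,0,5, -1,-32,0.5,0,5, -1,-40,0.5,0,5, -1,-48,0.5,0,5, -1.5,-56,0.5,0,5, -1.5,-64,0.5,0,5, -2,-72,0.5,0,5, -2,-80,0.5,0,5]'
python3 -m inch '[0,-5,0,0,5, 0,-10,0,0,5, -0.5,-15,0,0,5, -0.5,-20,0,0,5, -1,-25,0,0,5, -1,-30,0,0,5, -1,-35,0,0,5, -1.5,-40,0,0,5, -1.5,-45,0,0,5, -1.5,-51,0,0,5]'
python3 -m inch '[0,0,0,0,5,0,0,0,0,5,0,0,0,0,5]'
```

```text
t: 6.35
tool_pos: [0.486, 0.0065, 0.0425]
orientation: [0.039, 3.139, 0.001]
force: [0.0, 5.1, 6.9]
opening: 0.0217
gripper_force: 35.0
t: 7.18
tool_pos: [0.4843, -0.0443, 0.0425]
orientation: [0.038, 3.139, 0.001]
force: [-0.3, 4.0, 7.6]
opening: 0.0221
gripper_force: 35.0
t: 7.43
tool_pos: [0.4843, -0.0453, 0.0425]
orientation: [0.039, 3.139, -0.002]
force: [0.2, -0.9, 7.0]
opening: 0.0221
gripper_force: 35.0
```

```bash
python3 -m inch '[0,0,30,0,5, 0,0,70,0,5, 0,0,110,0,5, 0,20,150,0,5, -10,60,158,0,5, -20,100,158,0,5, -28,140,158,0,5, -28,183,158,0,5, -28,183,158,0,5, -28,183,158,0,5]'
python3 -c "
from h import *
snap('wrist','w3.png');print(robot.read_state()['tool_pos'])
a=load('w3')[2][150:340,20:420];cv2.imwrite('pics/c5.png',cv2.resize(a,None,fx=2,fy=2))"
```

```text
t: 8.27
tool_pos: [0.4547, 0.1405, 0.1991]
orientation: [0.031, 3.141, -0.0]
force: [0.1, -0.2, -1.2]
opening: 0.0217
gripper_force: 35.0
[0.45499101 0.13899995 0.1989529 ]
```

View pics/c5.png

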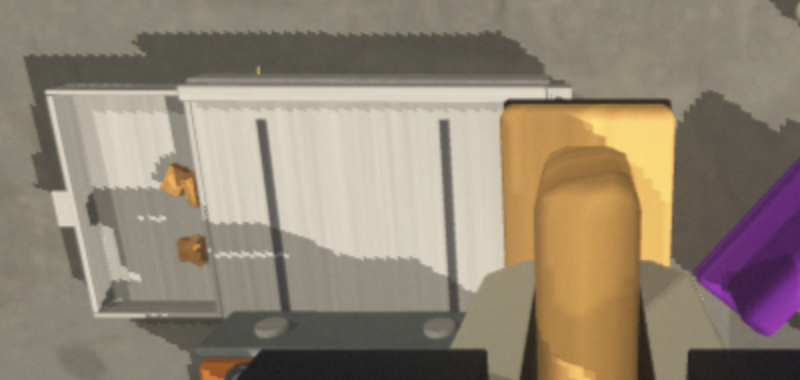

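The view shows two overlapping pairs of chips, at crop (182,182) and (192,250). They are in the tray against the bed's wall, and the bed is clear. A second, slightly longer sweep at bed height will knock down any chip still leaning on the edge.

```bash
python3 -m inch '[8,-40,0,0,5, 16,-80,0,0,5, 24,-120,0,0,5, 30,-150,0,0,5, 30,-150,-40,0,5, 30,-150,-80,0,5, 30,-150,-120,0,5, 30,-150,-150,0,5, 30,-150,-156.5,0,5, 30,-150,-156.5,0,5]'
python3 -m inch '[0,-6,0,0,5, 0,-12,0,0,5, -0.5,-18,0,0,5, -0.5,-24,0,0,5, -0.5,-30,0,0,5, -1,-36,0,0,5, -1,-42,0,0,5, -1,-47,0,0,5, -1,-47,0,0,5, -1,-47,0,0,5]'
```

```text
t: 9.15
tool_pos: [0.4834, -0.0133, 0.0412]
orientation: [-0.042, -3.137, 0.001]
force: [-0.1, -0.2, -1.0]
opening: 0.0218
gripper_force: 35.0
t: 9.98
tool_pos: [0.4842, -0.0583, 0.0426]
orientation: [0.039, 3.141, 0.0]
force: [0.3, -0.2, -0.6]
opening: 0.0217
gripper_force: 35.0
```

```bash
python3 -m inch '[0,0,40,0,5, 0,0,80,0,5, 0,0,120,0,5, 0,20,155,0,5, -10,60,157,0,5, -20,100,157,0,5, -28,140,157,0,5, -28,180,157,0,5, -28,197,157,0,5, -28,197,157,0,5]'
python3 - <<'E'
from h import *
snap('wrist','w4.png')
for n in('w3','w4'):
    a=load(n)[2]; h=cv2.cvtColor(a,cv2.COLOR_BGR2HSV); m=cv2.inRange(h,(5,110,60),(25,255,255)); m[:, 290:]=0; m[:200]=0;m[305:]=0
    k,l,st,c=cv2.connectedComponentsWithStats(m)
    for i in range(1,k):
        if st[i,4]>15: print(n,st[i],c[i].round(),(px2w(n,*c[i],.012)*1e3).round(1))
K,E,a=load('w4')
for cx,cy in[(-68,-83),(-68,-147),(49,-147),(49,-83),(-68,-80)]:
    th=np.radians(-1.5);print((cx,cy),w2px('w4',[.503+(cx*np.cos(th)-cy*np.sin(th))/1e3,.028+(cx*np.sin(th)+cy*np.cos(th))/1e3,.02]).round())
E
```

```text
t: 10.82
tool_pos: [0.4555, 0.1428, 0.1997]
orientation: [0.03, 3.141, 0.002]
force: [-0.1, 0.1, -0.7]
opening: 0.0217
gripper_force: 35.0
w3 [ 270  202   20  103 1525] [280. 242.] [482.3 108.1  12. ]
w3 [100 232  19  21 234] [110. 241.] [477.7 -68.9  12. ]
w3 [109 267  15  16 165] [116. 274.] [514.6 -69.   12. ]
w4 [ 270  204   20  101 1546] [280. 244.] [485.  110.4  12. ]
w4 [ 98 231  18  22 230] [107. 240.] [477.7 -68.9  12. ]
w4 [106 267  15  15 171] [113. 274.] [514.8 -69.1  12. ]
(-68, -83) [110. 199.]
(-68, -147) [ 45. 198.]
(49, -147) [ 67. 306.]
(49, -83) [127. 307.]
(-68, -80) [113. 199.]
```

```bash
python3 - <<'E'
from h import *
snap('side','side4.png')
f=lambda im,y,x,h,w,s:cv2.resize(im[y:y+h,x:x+w],None,fx=s,fy=s,interpolation=cv2.INTER_CUBIC)
a=f(load('w4')[2],190,40,120,100,4.8)
b=f(load('side4')[2],225,300,90,75,3.2);c=f(load('w2')[2],220,145,75,90,2.66)
b=cv2.resize(b,(224,288));c=cv2.resize(c,(224,288))
cv2.imwrite('pics/m1.png',np.hstack([a,np.vstack([b,c])]))
E
```

```text
(no output)
```

View pics/m1.png

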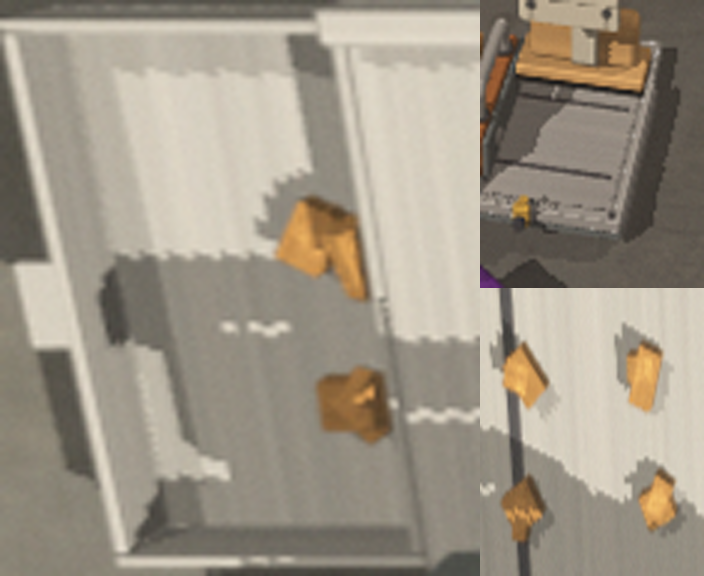

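The montage shows two overlapping pairs of chips low in the tray (left panel, about (325,245) and (352,405)). The bed is clear in the side view. Next I set the wiper down where it came from.

```bash
python3 -m inch '[0,40,0,5,5, 0,80,0,10,5, -5,120,0,15,5, -10,160,0,15,5, -10,200,0,15,5, -10,235,0,15,5, -10,246,-30,15,5, -10,246,-70,15,5, -10,246,-110,15,5, -10,246,-140,15,5]'
python3 -m inch '[0,0,-15,0,5, 0,0,-25,0,5, 0,0,-34,0,5, 0,0,-38,0,5, 0,0,-38,0,5, 0,0,-38,0,5, 0,0,-38,0,5]'
```

```text
t: 11.75
tool_pos: [0.4457, 0.383, 0.0561]
orientation: [0.371, -3.117, 0.003]
force: [0.0, -0.3, -1.7]
opening: 0.0221
gripper_force: 35.0
t: 12.33
tool_pos: [0.4473, 0.3855, 0.0233]
orientation: [-0.372, 3.117, 0.002]
force: [0.1, 0.3, -0.3]
opening: 0.0218
gripper_force: 35.0
```

```bash
python3 -m inch '[0,0,-1.5,0,5, 0,0,-2.5,0,5, 0,0,-2.5,0,5, 0,0,-2.5,0,5]'
python3 -m inch '[0,0,0,0,30, 0,0,0,0,50, 0,0,0,0,60, 0,0,0,0,60, 0,0,0,0,60, 0,0,0,0,60, 0,0,0,0,60]'
```

```text
t: 12.67
tool_pos: [0.4462, 0.385, 0.0193]
orientation: [-0.373, 3.119, 0.0]
force: [0.4, -0.1, -1.2]
opening: 0.022
gripper_force: 35.0
t: 13.25
tool_pos: [0.4462, 0.3849, 0.0191]
orientation: [0.373, -3.119, 0.0]
force: [-0.2, 0.1, 0.4]
opening: 0.0553
gripper_force: 0.0
```

```bash
python3 -m inch '[0,0,25,0,60, 0,0,60,0,60, 0,0,100,0,60, 0,0,140,0,60, 0,0,180,0,60, 0,0,200,0,60, 0,0,200,0,60]'
python3 - <<'E'
from h import *
snap('wrist','w5.png'); s=robot.read_state();print(s['tool_pos'],s['q'])
a=load('w5')[2]; h=cv2.cvtColor(a,cv2.COLOR_BGR2HSV); m=cv2.inRange(h,(8,90,120),(22,200,255))
k,l,st,c=cv2.connectedComponentsWithStats(m)
for i in range(1,k):
    if st[i,4]>600:
        pts=np.argwhere(l==i)[:,::-1].astype(np.float32); r=cv2.minAreaRect(pts); print(st[i],c[i],[px2w('w5',*p,.015).round(3)[:2] for p in cv2.boxPoints(r)])
E
```

```text
t: 13.83
tool_pos: [0.4489, 0.3869, 0.2268]
orientation: [-0.371, 3.11, 0.008]
force: [0.3, 0.0, 0.3]
opening: 0.0556
gripper_force: 0.0
[0.44789962 0.38615067 0.22312834] [ 6.24799516e-01  9.83489790e-02  1.51455333e+00  1.91581594e-05
  1.52181040e+00 -1.18372256e+00]
[ 460    0   63  145 1108] [490.38808664  69.1967509 ] [array([0.346, 0.515]), array([0.213, 0.522]), array([0.214, 0.531]), array([0.347, 0.525])]
[  431     0   209   250 22446] [558.62808518 159.87369687] [array([0.393, 0.503]), array([0.209, 0.535]), array([0.243, 0.754]), array([0.452, 0.757])]
[ 291  162   42   95 3517] [310.38356554 209.13079329] [array([0.406, 0.356]), array([0.396, 0.397]), array([0.496, 0.423]), array([0.507, 0.379])]
[  414   207   226   153 16126] [532.2154285  283.53894332] [array([0.561, 0.535]), array([0.412, 0.522]), array([0.416, 0.781]), array([0.574, 0.825])]
[353 423  57  18 632] [381.41613924 433.40664557] [array([0.743, 0.516]), array([0.716, 0.51 ]), array([0.702, 0.582]), array([0.728, 0.59 ])]
```

```bash
python3 -m inch '[10,-40,0,-7,60, 20,-80,0,-14,60, 30,-120,0,-21,60, 40,-160,0,-28,60, 50,-200,0,-35,60, 60,-240,0,-42,60, 70,-280,0,-49,60, 80,-320,0,-56,60, 90,-360,0,-63,60, 95,-390,0,-70,60]'
python3 -m inch '[3,-15,0,-7,60, 6,-30,0,-14,60, 10,-45,0,-21,60, 12,-57,0,-28,60, 12,-57,0,-35,60, 12,-57,0,-35,60, 12,-57,0,-35,60, 12,-57,0,-35,60]'
python3 - <<'E'
from h import *
snap('wrist','w6.png');s=robot.read_state();print(s['tool_pos'],s['orientation'],s['q'])
K,E,a=load('w6'); h=cv2.cvtColor(a,cv2.COLOR_BGR2HSV)
def model(p,o=(.503,.028),th=np.radians(-1.5)):
    return w2px('w6',[o[0]+(p[0]*np.cos(th)-p[1]*np.sin(th))/1e3,o[1]+(p[0]*np.sin(th)+p[1]*np.cos(th))/1e3,p[2]/1e3]).round(1)
for n,p in dict(pointer=(60,99,37),idx50=(10,100,37),bar=(60,0,96),bL=(60,40,96),bR=(60,-40,96),jawFL=(40,70,68),jawFR=(40,-70,68),lip=(-68,0,30),lipoutL=(-74,108,22)).items(): print(n,model(p))
m=cv2.inRange(h,(17,130,90),(30,255,255)); k,l,st,c=cv2.connectedComponentsWithStats(m)
for i in range(1,k):
    if st[i,4]>8 and st[i,4]<3000: print(st[i],c[i].round(1),(px2w('w6',*c[i],.037)*1e3).round(1),a[l==i].mean(0).round())
E
```

```text
t: 14.72
tool_pos: [0.5406, -0.0082, 0.2168]
orientation: [-1.493, -2.761, 0.003]
force: [-0.0, 0.2, 0.5]
opening: 0.0558
gripper_force: 0.0
t: 15.38
tool_pos: [0.5526, -0.0616, 0.2179]
orientation: [-2.242, -2.199, 0.002]
force: [0.4, -0.4, -0.1]
opening: 0.0559
gripper_force: 0.0
[ 0.55277585 -0.0615904   0.21825903] [-2.24273915e+00 -2.19825500e+00  1.13572439e-03] [-2.03185933e-01  1.38102969e-02  1.61111319e+00  5.74416285e-05
  1.51805016e+00 -1.83156253e-01]
pointer [324.8   4.4]
idx50 [265.9   2.6]
bar [324.8 125.3]
bL [325.7  68.4]
bR [324.  177.7]
jawFL [300.   32.7]
jawFR [300.6 207.3]
lip [188.  125.9]
lipoutL [172.8  -2.4]
[257   0   9   5  29] [261.1   1.4] [511.6 128.7  37. ] [ 45. 153. 195.]
[319   7  10  30 251] [323.1  22.6] [564.  111.8  37. ] [ 49. 170. 215.]
[354  40   2  12  16] [354.8  46.1] [591.4  93.1  37. ] [ 66. 138. 195.]
[341  45   3  11  20] [341.8  50.1] [580.1  90.2  37. ] [ 73. 146. 203.]
[352  66   4  17  29] [353.5  73.1] [590.6  71.5  37. ] [ 60. 126. 179.]
[340  68   3  13  31] [341.1  73.5] [579.5  71.4  37. ] [ 71. 146. 203.]
[340  85   3  15  
[... 169 characters left out ...]
5  46.   37. ] [ 64. 134. 189.]
[339 109   3   8  16] [340.2 112.9] [578.9  38.2  37. ] [ 72. 144. 201.]
[339 126   3  13  20] [339.8 132.6] [578.6  20.9  37. ] [ 68. 136. 190.]
[350 175   2   6  10] [350.4 177.3] [588.8 -20.7  37. ] [ 71. 144. 202.]
[338 178   2  21  31] [338.4 188. ] [577.3 -30.9  37. ] [ 75. 147. 204.]
[349 186   3   8  12] [350.1 189.7] [588.7 -32.7  37. ] [ 76. 151. 210.]
[170 344  27  72 947] [180.1 379.8] [ 394.4 -249.4   37. ] [ 40. 115. 154.]
[437 345  12   9  45] [443.8 349. ] [ 695.5 -213.4   37. ] [ 36.  93. 126.]
[447 355  10  60 279] [452.4 386.7] [ 709.7 -263.9   37. ] [ 30.  81. 110.]
[223 398  44  33 710] [244.2 414.3] [ 465.  -299.4   37. ] [ 94. 168. 200.]
```

```bash
python3 -m inch '[0,20,0,0,60, 0,35,0,0,60, 0,35,0,0,60, 0,35,0,0,60, 0,35,0,0,60]' | head -2
python3 - <<'E'
from h import *
snap('wrist','w7.png');K,E,a=load('w7'); h=cv2.cvtColor(a,cv2.COLOR_BGR2HSV)
m=cv2.inRange(h,(17,130,90),(30,255,255)); m[90:]=0; k,l,st,c=cv2.connectedComponentsWithStats(m)
for i in range(1,k):
    if st[i,4]>60:
        print(st[i],c[i].round(1))
        for v in range(st[i,1],st[i,1]+st[i,3]):
            us=np.where(l[v]==i)[0]; print(v,us.min(),us.max(),(px2w('w7',(us.min()+us.max())/2,v,.037)*1e3).round(1)[:2],end=' | ')
        print()
g=cv2.cvtColor(a,cv2.COLOR_BGR2GRAY)
def model(p,o=(.503,.028),th=np.radians(-1.5)):
    return w2px('w7',[o[0]+(p[0]*np.cos(th)-p[1]*np.sin(th))/1e3,o[1]+(p[0]*np.sin(th)+p[1]*np.cos(th))/1e3,p[2]/1e3]).round(1)
print(model((60,0,96)),model((53.5,0,96)),model((66.5,0,96)),model((60,40,96)),model((60,-40,96)))
for v in map(int,(model((60,25,96))[1],model((60,0,96))[1],model((60,-25,96))[1])): print(v,g[v,300:350].tolist())
E
```

```text
t: 15.85
tool_pos: [0.5532, -0.0272, 0.2191]
[254  26  18  24 301] [262.   35.4]
26 255 267 [511.6 144.9] | 27 254 268 [511.5 144.1] | 28 254 269 [511.9 143.4] | 29 254 269 [511.9 142.6] | 30 254 270 [512.2 141.8] | 31 254 270 [512.2 141. ] | 32 254 271 [512.6 140.3] | 33 254 271 [512.5 139.5] | 34 254 271 [512.5 138.7] | 35 254 271 [512.4 137.9] | 36 254 271 [512.4 137.2] | 37 255 271 [512.8 136.4] | 38 256 271 [513.2 135.6] | 39 256 271 [513.1 134.8] | 40 257 266 [511.3 134.1] | 41 257 266 [511.3 133.3] | 42 258 266 [511.7 132.5] | 43 258 266 [511.6 131.7] | 44 258 266 [511.6 130.9] | 45 258 266 [511.5 130.2] | 46 259 266 [511.9 129.4] | 47 260 265 [511.8 128.6] | 48 260 264 [511.4 127.8] | 49 261 263 [511.3 127. ] | 
[318  53  10  31 265] [322.   68.8]
53 322 323 [564.5 122.6] | 54 321 324 [564.5 121.9] | 55 320 325 [564.4 121.1] | 56 318 326 [564.  120.3] | 57 318 327 [564.4 119.5] | 58 318 326 [564.  118.7] | 59 318 326 [564.  117.9] | 60 318 326 [563.9 117.1] | 61 318 326 [563.9 116.3] | 62 318 326 [563.9 115.5] | 63 318 326 [563.9 114.6] | 64 318 326 [563.9 113.8] | 65 318 326
[... 589 characters left out ...]
120, 118, 115, 95, 79, 87, 85, 79, 75, 62, 62, 81, 84, 88, 103, 116, 134, 149, 160, 168, 175, 180, 183, 178, 175, 172, 167, 166, 156, 142, 117, 120, 117, 115, 107, 102, 138, 156, 133, 99, 92, 94, 91, 87, 69, 62, 57, 70]
170 [119, 118, 119, 122, 120, 112, 91, 114, 126, 127, 115, 65, 66, 92, 101, 102, 104, 119, 134, 150, 163, 173, 174, 177, 179, 177, 173, 170, 166, 161, 147, 127, 117, 118, 117, 113, 106, 107, 149, 145, 116, 91, 95, 93, 90, 67, 61, 60, 69, 97]
201 [121, 122, 122, 119, 122, 114, 89, 110, 125, 114, 80, 70, 66, 94, 103, 102, 107, 123, 141, 152, 165, 173, 176, 175, 178, 172, 170, 169, 164, 156, 140, 119, 119, 121, 118, 104, 72, 89, 111, 118, 95, 98, 94, 90, 73, 66, 60, 62, 71, 104]
```

Measured: pointer tip (564.5, 122.6) mm and index tip (511.4, 127) mm, so the pull is about 53 mm, which is inside the 40–62 mm range. The bar is at x ≈ 562.5 mm.

```bash
python3 -m inch '[5,27,0,0,60, 9.5,53.5,0,0,60, 9.5,53.5,0,0,60, 9.5,53.5,-40,0,60, 9.5,53.5,-80,0,60, 9.5,53.5,-115,0,60, 9.5,53.5,-130,0,60, 9.5,53.5,-139,0,60, 9.5,53.5,-139,0,60, 9.5,53.5,-139,0,60]'
python3 -m inch '[0,0,0,0,60,0,0,0,0,60]'
```

```text
t: 16.73
tool_pos: [0.5633, 0.0258, 0.0809]
orientation: [2.248, 2.194, 0.001]
force: [0.9, -0.1, 0.4]
opening: 0.056
gripper_force: 0.0
t: 16.9
tool_pos: [0.5644, 0.0262, 0.0824]
orientation: [2.246, 2.193, 0.004]
force: [0.2, -0.4, 0.2]
opening: 0.0554
gripper_force: 0.0
```

```bash
python3 -m inch '[-1,0,-2,0,30, -1,0,-2,0,15, -1,0,-2,0,5, -1,0,-2,0,0, -1,0,-2,0,0, -1,0,-2,0,0, -1,0,-2,0,0, -1,0,-2,0,0, -1,0,-2,0,0, -1,0,-2,0,0]' 45
```

```text
t: 17.73
tool_pos: [0.5622, 0.0264, 0.0782]
orientation: [2.248, 2.194, 0.001]
force: [4.7, 0.1, -4.0]
opening: 0.0118
gripper_force: 45.0
```

```bash
python3 -m inch '[-4,0,0,0,0, -9,0,0,0,0, -15,0.5,0,0,0, -21,0.5,0,0,0, -27,1,0,0,0, -33,1,0,0,0, -39,1,0,0,0, -45,1,0,0,0, -50,1.4,0,0,0, -53,1.4,0,0,0]'
python3 -m inch '[0,0,0,0,0,0,0,0,0,0,0,0,0,0,0,0,0,0,0,0]'
python3 - <<'E'
from h import *
s=robot.read_state();print(s['tool_pos'],s['force'],s['gripper_force'])
snap('wrist','w8.png');snap('side','side8.png');K,E,a=load('w8'); h=cv2.cvtColor(a,cv2.COLOR_BGR2HSV)
print('expect idx',w2px('w8',[.5114,.127,.037]),'pointer',w2px('w8',[.5115,.124,.037]))
for n in('w8','side8'):
    a=load(n)[2];h=cv2.cvtColor(a,cv2.COLOR_BGR2HSV);m=cv2.inRange(h,(17,130,80),(30,255,255)); k,l,st,c=cv2.connectedComponentsWithStats(m)
    for i in range(1,k):
        if 10<st[i,4]<3000: print(n,st[i],c[i].round(1),(px2w(n,*c[i],.037)*1e3).round(1)[:2])
E
```

```text
t: 18.57
tool_pos: [0.5101, 0.0277, 0.0782]
orientation: [2.246, 2.192, 0.004]
force: [14.4, -0.6, -12.8]
opening: 0.0118
gripper_force: 45.0
t: 18.9
tool_pos: [0.5103, 0.0276, 0.0782]
orientation: [2.246, 2.193, 0.004]
force: [11.3, 0.0, -10.8]
opening: 0.0122
gripper_force: 45.0
[0.5102859  0.02763956 0.07818133] [ 1.12995706e+01  4.64691778e-03 -1.08060956e+01] 44.99704599380493
expect idx [310.44596645 100.57433508] pointer [310.77345001 106.45474632]
w8 [298  65  27  38 727] [310.9  79.5] [511.9 137.5]
w8 [306 105  15  55 720] [312.9 133.1] [512.3 110.1]
w8 [341 177   4  17  42] [342.6 185.2] [528.8  80.7]
w8 [464 176   5  17  33] [466.5 183.7] [600.7  79.8]
w8 [339 208   6  16  33] [341.8 216.6] [528.4  62. ]
w8 [460 218   4   5  12] [461.8 219.9] [600.1  58.3]
w8 [455 234   7  26  74] [458.5 246.3] [599.6  41.7]
w8 [340 236   4   7  22] [341.6 239. ] [528.3  48.1]
w8 [454 261   4  17  41] [455.8 269.5] [599.4  26.5]
w8 [339 272   4   6  15] [340.4 274.9] [527.5  24.7]
w8 [449 286   7  22  54] [452.1 297.4] [598.8   7.5]
w8 [447 319   5   5  12] [449.4 321. ] [598.5  -9.4]
w8 [
[... 1618 characters left out ...]
 [454.3 437.9] [163.6 502.6]
side8 [462 439   4   5  11] [463.5 440.5] [146.3 505.1]
side8 [  0 448  49  32 329] [ 19.3 466.4] [942.2 710.6]
side8 [370 448   9   6  13] [374.4 450.7] [309.9 558. ]
side8 [341 461   3   8  11] [341.9 465. ] [364.8 598. ]
side8 [ 77 468  18   7  43] [ 85.3 469.8] [820.4 694.2]
side8 [143 469   4   8  14] [143.9 471.6] [714.5 677.8]
side8 [337 468   4   5  12] [338.8 470.2] [368.7 609.3]
side8 [569 468   6   5  13] [571.4 470.3] [-44.3 530.9]
side8 [345 470  13   8  23] [350.8 473.8] [346.4 612.1]
side8 [357 471   8   9  26] [360.6 476. ] [328.5 613. ]
side8 [390 470   3   9  13] [391.5 474.7] [274.2 600.1]
side8 [469 473   8   7  19] [471.8 476.2] [132.6 576.2]
```

```bash
python3 -m inch '[0,0,0,0,0,0,0,0,0,0,0,0,0,0,0,0,0,0,0,0,0,0,0,0,0,0,0,0,0,0]'
python3 - <<'E'
from h import *
snap('wrist','w9.png');a=load('w9')[2];h=cv2.cvtColor(a,cv2.COLOR_BGR2HSV);m=cv2.inRange(h,(17,130,80),(30,255,255))
for v in (92,95,98,100,102,104,106,108,110,112,115):
    us=np.where(m[v,280:340])[0]+280
    if len(us): print(v,us.min(),us.max(),(px2w('w9',us.mean(),v,.037)*1e3).round(1)[:2])
E
```

```text
t: 19.5
tool_pos: [0.5103, 0.0277, 0.0782]
orientation: [2.246, 2.193, 0.004]
force: [11.7, -1.3, -10.4]
opening: 0.0116
gripper_force: 45.0
92 304 318 [511.8 131.3]
95 304 317 [511.5 129.8]
98 307 315 [511.8 128.3]
100 309 313 [511.7 127.3]
102 311 311 [511.7 126.3]
106 312 314 [512.7 124.2]
108 310 316 [512.7 123.2]
110 308 318 [512.7 122.2]
112 306 319 [512.4 121.1]
115 306 320 [512.6 119.6]
```

The pointer is 1 mm from the index and still, and the grip is holding at 45 N, so I'm handing in.

```bash
python3 -c "
from plant import job
print(job.close_job())"
```

```text
the job is handed in; nothing more can be done
None
```

Job handed in, result not reported: the four chips are in the tray in two overlapping pairs (seen, though their resting heights weren't measured), the wiper stands released on the worktop, and the jaw was held still with its pointer about 1 mm from the index.

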